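Stand the splash guards back up

TASK

The amber and the blue splash guard on the lab bench have been knocked onto their backs. Tip each one back up by pushing with the fingertips, so that both stand on their feet again where they were lying: do not lift or carry them, do not shove them along the bench, and leave the bottle and the jars alone.

Things in the scene. Friction and masses are not known exactly. Their poses are not given: they have to be found in the camera images.
- amber_guard: amber splash guard on the robot's left (+y), loose rigid L, about 0.45 kg. Screen: tinted amber, 140 wide, 150 high, 5 mm thick. Foot: aluminium plate 140 wide, 110 long, 8 mm thick. Origin: middle of the outer heel edge where they meet. Axes named as when it STANDS: x from heel along the foot, y across, z up the screen (screen fills x 0..5, z 0..150; foot x 0..110, z 0..8)
- amber_guard_foot_tip (a point): middle of the amber foot's free end (x 110, z 4 mm). At the start the screen's back lies flat on the bench and the foot stands straight up, this point 110 mm high; own z is level. The foot must swing down towards level -z, which points 0.3 to 1.3 rad to the right (-y) of +x. Standing, this point is 4 mm high
- amber_guard_screen_top (a point): middle of the amber screen's top edge (x 2.5, z 150 mm). To right the guard, push high on the foot's screen side, towards -z: it turns about the heel with about 1.5 N, balances some 30 degrees on, then drops onto its foot by itself as the screen rises behind the fingers
- blue_guard: blue splash guard on the robot's right (-y), loose rigid L, about 0.45 kg. Screen: tinted blue, 140 wide, 150 high, 5 mm thick. Foot: aluminium plate 140 wide, 110 long, 8 mm thick. Origin: middle of the outer heel edge where they meet. Axes named as when it STANDS: x from heel along the foot, y across, z up the screen (screen fills x 0..5, z 0..150; foot x 0..110, z 0..8)
- blue_guard_foot_tip (a point): middle of the blue foot's free end (x 110, z 4 mm). At the start the screen's back lies flat on the bench and the foot stands straight up, this point 110 mm high; own z is level. The foot must swing down towards level -z, which points 0.3 to 1.3 rad to the left (+y) of +x. Standing, this point is 4 mm high
- blue_guard_screen_top (a point): middle of the blue screen's top edge (x 2.5, z 150 mm). To right the guard, push high on the foot's screen side, towards -z: it turns about the heel with about 1.5 N, balances some 30 degrees on, then drops onto its foot by itself as the screen rises behind the fingers
- reagent_bottle: loose amber bottle with a red cap, 60 mm across, 140 mm high, origin at the centre of its underside; stands between the guards, near the robot; a bystander
- tablet_jar: loose red-brown jar with a paper label and pale lid, 76 mm across, 110 mm high, origin at the centre of its underside; stands beyond one of the guards; a bystander
- powder_jar: loose white jar with a grey lid, 70 mm across, 100 mm high, origin at the centre of its underside; stands beyond the other guard; a bystander
- stirrer: fixed white magnetic stirrer 190 x 160 mm, 78 mm high, with a glass beaker on it up to 180 mm; origin at the centre of its underside; stands beyond the guards in the middle
Not all that is in view belongs to the job. Of the things like the blue_guard, leave any that is red; of the rest the larger one is meant.

How it is judged:
By the outcome, as a careful person would: the job done as asked, in the order asked, and still so for the second after the job is handed in, with the robot touching nothing.
It also fails if it takes over 48 s, if anything falls off the work surface, if the arm or the gripper's body presses on something with over 40 N, if the wrist force passes 120 N, or if a joint passes its speed limit or range.

ROBOT

A 7-joint arm with a two-finger parallel gripper is mounted at the origin on the work surface. World frame = base frame: x ahead of the robot, y to its left, z up, the work surface at z = 0. Lengths are in m, angles in rad, forces in N, time in s.
With the tool pointing down it reaches from about 0.4 to 0.875 m from the base axis. Payload 19.3 kg.
Tool frame: the origin (TCP) lies midway between the tips of the shut fingers; the grasp point (between the pads) lies 19 mm behind it (manip.grip_depth is the distance from the TCP to the grasp point, in m); z points along the fingers, y is the line along which they close (so a half turn about z gives the same grasp; the last joint's range is limited). The gripper opens to 85 mm and grips with 20 to 120 N. Pads are 22 mm wide; open, the fingers measure 114 mm over their backs; the gripper's body (76 mm by 85 mm) begins 54 mm behind the grasp point. The pads swing forward as they close: fully open they stand 13 mm farther back than shut.
Start: joints at [1.097, 0.521, -0.036, 1.599, 0.021, 1.021, -0.113], TCP at [0.246, -0.575, 0.231] pointing down, gripper open.
Joint ranges: [-2.91, 2.91], [-0.3, 2.13], [-1.5, 1.42], [0.17, 2.43], [-1.26, 4.41], [0.16, 1.93], [-2.52, 2.52]. Speed limits (rad/s): [1.89, 1.89, 2.39, 2.39, 3.01, 3.01, 3.01].

INTERFACE

Orientations are given as a unit quaternion [x, y, z, w].
In Python, from bench import readout, read_camera, camera_params, workorder, manip gives the robot as it stands. The module is installed in compiled form; this text tells all that it offers.
- The arm moves only by the tool arm_command, never from a script. Its argument "steps" is a list that holds one entry, the list of rows, each a list of 5 numbers: the shift along the tool's x, y, z in mm, then the turn about the tool's z in units of 10 degrees (1.0 is 10 degrees), then the closure, from 0 (fully open) to 1 (shut). A call has 1 to 8 rows; each row is the pose to reach, as a shift and turn from the pose commanded when the call began, along the tool's axes at that moment; what a row does not reach only later rows make up. A row lasts 1/8 s, in which the tool goes at most 62.5 mm and 10.7 degrees, less where a joint would pass 70% of its speed; a pose out of reach is approached as far as the arm can. A call with a gripper value outside its range is refused whole. The fingers move at their own pace and stop on an object; the grip force is fixed at half the most. Time passes only in rows, so rows that repeat a pose let the fingers close. It gives the time, the measured TCP pose, the force, the opening and the grip force at its end, in the units of the state.
- readout.sense(): the state, without advancing time (a new reading comes with each control period).
- read_camera(name): name is "side" or "top"; returns the picture (480x640x3 uint8, blue, green, red); there is no depth.
- camera_params(name): a dict with "fx", "fy", "cx", "cy" (pixels), "rvec" (rotation vector, rad) and "tvec" (3), from world to camera coordinates, as OpenCV has them. Camera axes: x right, y down, z forward; pixel columns grow to the right and rows downward; lengths in m; the calibration is good to about 2 mm. A picture is of the moment at which its call begins. camera_params takes no time and is no camera call.
- workorder.hand_in(): hands the job in; it is judged then, once.
The state is a dict: "time_s": time; "q": joint angles; "qd": joint speeds; "joint_torque": joint torques, N m; "tcp_pos": TCP position; "tcp_rot": TCP orientation; "force": force on the tool from outside, world axes, zero at the start; "ft_torque": the same for the moment, N m; "width": finger opening in m; "grip_force": force on a finger pad.
Only numpy, scipy, OpenCV 4.12 (cv2) and the standard library are available. Lean on these libraries where they do the work, as an engineer would, in place of code of your own. Each camera call takes 0.05 s, during which the arm holds its last target. There are 200 camera calls.

## Working session

There is one attempt and no reset: what is moved stays moved. The work goes in short steps, Python scripts to look and compute and a tool call to move; the robot and the scene stay as the last step left them, time stands still between calls to the robot, and variables do not carry over. Pictures are saved under pics/ and viewed, at most 10 in all, crops included, and the job is handed in when it is done.

Besides the shell and the picture viewer there is one more tool, called after ">>>" by a JSON object that holds its "op" and its "data", one argument or row to a line. arm_command: Moves the arm, as the interface text tells. Its arguments: {"type":"object","properties":{"steps":{"type":"array"}},"required":["steps"]}

```bash
mkdir -p pics
python3 - <<'E'
from bench import readout, read_camera, camera_params
import cv2,json
for n in("side","top"):
    cv2.imwrite(f"pics/{n}0.png",read_camera(n)); p=camera_params(n); print(n,{k:(v.tolist() if hasattr(v,'tolist') else v) for k,v in p.items()})
s=readout.sense(); print(s["time_s"],s["tcp_pos"],s["tcp_rot"],s["force"],s["width"])
E
```

```text
side {'fx': 437.33031445069304, 'fy': 437.33031445069304, 'cx': 318.34139860802605, 'cy': 238.9096715775532, 'rvec': [0.6437182359854846, -2.713799913758864, 1.035772840552037], 'tvec': [0.4185656217142272, 0.3025652798961744, 1.125370730738529]}
top {'fx': 624.2220587720894, 'fy': 624.2220587720894, 'cx': 309.13382842782454, 'cy': 238.04038519454568, 'rvec': [2.152103048479768, -2.1146033361245675, 0.16103993425471183], 'tvec': [-0.05684423308071977, 0.4996700193297939, 1.3831543781622209]}
0.1 [ 0.24543044 -0.57449587  0.23082172] [ 9.79690332e-01  2.00515915e-01 -1.18510478e-04 -4.54687550e-04] [-0.89780766  0.29569539 -0.57464959] 0.08513680126077999
```

View pics/side0.png

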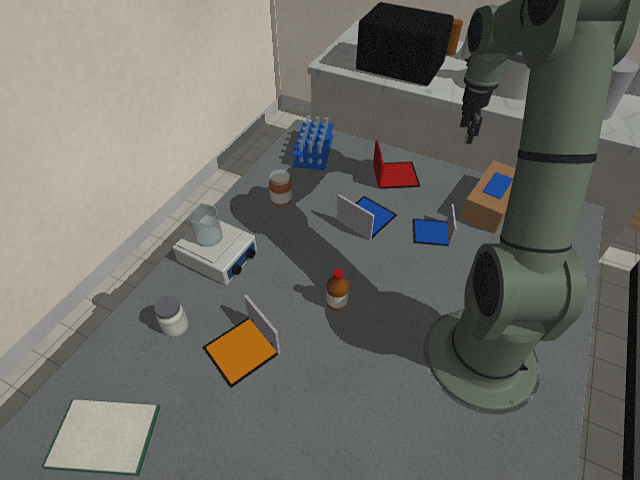

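View pics/top0.png

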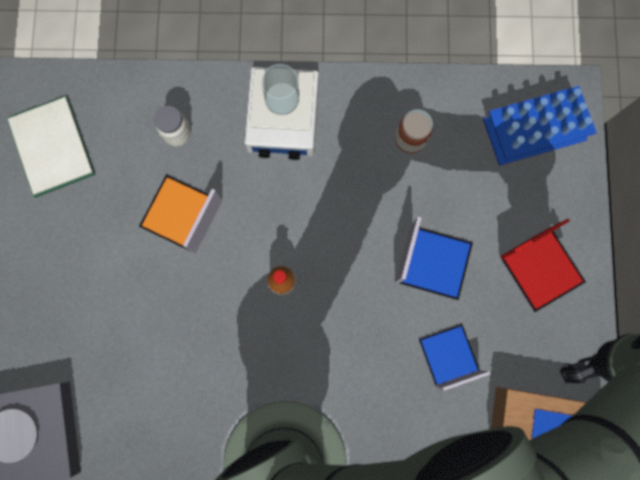

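The side view shows three blue or red guards and one amber one. In the top view the amber screen is at (175,210), the larger blue one at (437,262), the small blue decoy at (450,355) and the red one at (543,270). The feet stand at the amber's right edge and the large blue's left edge.

```bash
cat > h.py <<'E'
import cv2,numpy as np
from bench import camera_params, readout
def cam(n):
    p=camera_params(n); R=cv2.Rodrigues(np.array(p["rvec"],float))[0]
    K=np.array([[p["fx"],0,p["cx"]],[0,p["fy"],p["cy"]],[0,0,1]]); return K,R,np.array(p["tvec"],float)
def ray(n,px,z):
    K,R,t=cam(n); px=np.atleast_2d(np.asarray(px,float)); c=-R.T@t
    d=(R.T@np.linalg.inv(K)@np.c_[px,np.ones(len(px))].T).T
    return c+d*((z-c[2])/d[:,2])[:,None]
RG={"amber":((8,150,120),(22,255,255)),"blue":((105,150,90),(125,255,255))}
def blobs(img,c,amin=150):
    m=cv2.inRange(cv2.cvtColor(img,cv2.COLOR_BGR2HSV),*map(np.array,RG[c]))
    return sorted([k for k in cv2.findContours(m,cv2.RETR_EXTERNAL,cv2.CHAIN_APPROX_NONE)[0] if cv2.contourArea(k)>amin],key=cv2.contourArea,reverse=True)
E
python3 - <<'E'
from h import *
print("cams",[(-cam(n)[1].T@cam(n)[2]).round(2) for n in("side","top")])
for n in("side","top"):
  img=cv2.imread(f"pics/{n}0.png")
  for c in RG:
    for k in blobs(img,c):
      w=ray(n,k[:,0],.005)[:,:2]; r=cv2.minAreaRect((w*1000).astype(np.float32))
      print(n,c,cv2.boundingRect(k),cv2.contourArea(k),"rect",np.round(r[0]),np.round(r[1]),round(r[2],1),"corners",cv2.boxPoints(r).round().tolist())
for nm,px,z in(("bottle",(282,276),.14),("tablet",(417,122),.11),("powder",(170,118),.1)): print(nm,ray("top",px,z).round(3))
E
```

```text
cams [array([0.14, 0.66, 1.04]), array([ 0.27, -0.06,  1.44])]
side amber (206, 319, 70, 65) 2293.0 rect [562. 263.] [135. 128.] 65.7 corners [[476.0, 227.0], [593.0, 174.0], [648.0, 298.0], [531.0, 351.0]]
side blue (415, 219, 33, 25) 661.0 rect [ 245. -363.] [102.  99.] 18.5 corners [[181.0, -333.0], [212.0, -426.0], [309.0, -394.0], [277.0, -300.0]]
side blue (357, 198, 37, 37) 436.0 rect [ 454. -341.] [121. 128.] 75.0 corners [[377.0, -383.0], [501.0, -416.0], [532.0, -300.0], [408.0, -266.0]]
side blue (483, 173, 30, 26) 396.0 rect [  98. -689.] [129.  65.] 81.7 corners [[57.0, -749.0], [121.0, -758.0], [140.0, -630.0], [75.0, -621.0]]
top amber (142, 178, 65, 67) 2401.5 rect [567. 273.] [109. 131.] 65.5 corners [[485.0, 251.0], [604.0, 196.0], [649.0, 295.0], [530.0, 349.0]]
top blue (484, 87, 112, 78) 4957.0 rect [ 792. -594.] [135. 247.] 17.2 corners [[691.0, -496.0], [764.0, -732.0], [892.0, -692.0], [819.0, -456.0]]
top blue (403, 230, 68, 68) 2926.0 rect [ 453. -345.] [128. 132.] 75.0 corners [[373.0, -390.0], [501.0, -424.0], [534.0, -300.0], [406.0, -266.0]]
top blue (421, 326, 57, 58) 2019.5 rect [ 245. -369.] [106. 100.] 19.8 corners [[178.0, -339.0], [212.0, -434.0], [311.0, -398.0], [277.0, -304.0]]
top blue (533, 410, 38, 28) 549.5 rect [  92. -593.] [78. 60.] 81.4 corners [[57.0, -627.0], [116.0, -636.0], [128.0, -559.0], [68.0, -550.0]]
bottle [[0.403 0.006 0.14 ]]
tablet [[ 0.755 -0.285  0.11 ]]
powder [[0.76 0.27 0.1 ]]
```

The amber geometry puts its tipping direction near -114°, which disagrees with the range given in the text. I'll check that on a zoomed crop.

Run:
```python
import cv2,numpy as np
a=cv2.imread("pics/top0.png"); b=cv2.imread("pics/side0.png")
z=lambda i,x,y,w=100,h=75: cv2.resize(i[y:y+h,x:x+w],(400,300),interpolation=cv2.INTER_CUBIC)
cv2.imwrite("pics/crop0.png",np.vstack([np.hstack([z(a,130,170),z(b,195,290,120,90)+0]),np.hstack([z(a,390,215),z(b,325,180)])]))
```

```text
(no output)
```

View pics/crop0.png

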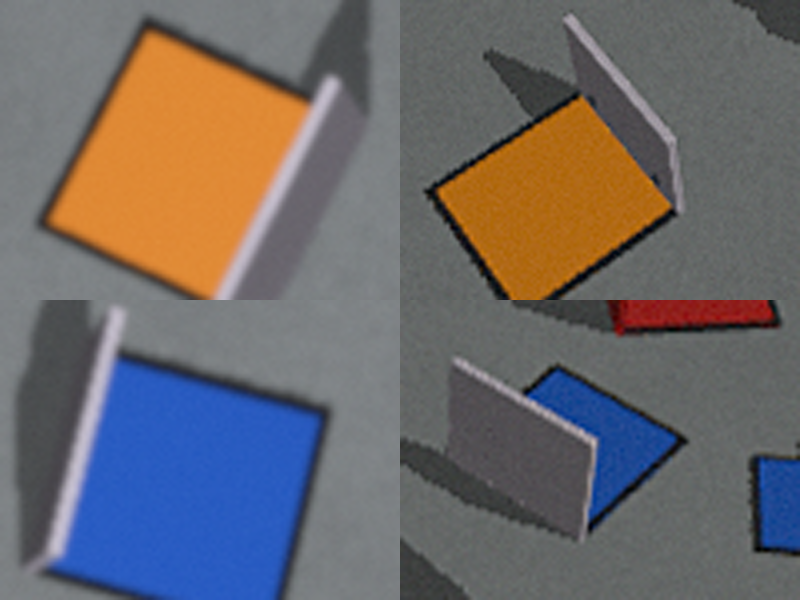

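The crops confirm that the amber foot stands along the panel's lower-right edge and the blue foot along its left edge. So the amber must tip toward about -115° and the blue toward about +75°. I'll go by the images and do amber first.

>>> {"op": "arm_command", "data": {
  "steps": [
    [[40,-42,0,-0.5,0.6],[80,-84,0,-1,0.6],[120,-126,0,-1.5,0.6],[160,-168,0,-2,0.6],[200,-210,0,-2.5,0.6],[240,-252,0,-3,0.6],[280,-294,0,-3.5,0.6],[320,-336,0,-4.2,0.6]]
  ]
}}

```text
time_s: 1.1
tcp_pos: [0.4081, -0.1383, 0.2314]
tcp_rot: [0.842, 0.54, -0.0, 0.0]
force: [0.7, 0.3, 0.0]
width: 0.0341
grip_force: 0.0
```

```bash
cat > go.py <<'E'
import sys,numpy as np
from scipy.spatial.transform import Rotation as Rt
from bench import readout
G={"amber":((530,193),-114.8),"blue":((475,-265),75.0)}
def go(g,c,z):
    s=readout.sense(); R=Rt.from_quat(s["tcp_rot"]).as_matrix(); p=np.array(s["tcp_pos"])*1000
    h,a=G[g]; n=np.array([np.cos(np.radians(a)),np.sin(np.radians(a))])
    t=np.r_[np.array(h)+c*n,z]; yaw=np.degrees(np.arctan2(R[1,0],R[0,0])); dy=(a-yaw+90)%180-90
    print("t",round(s["time_s"],2),"pos",p.round(1),"yaw",yaw.round(1),"F",np.round(s["force"],1),"w",round(s["width"],3),
      "\nprogress along n",((p[:2]-h)@n).round(1),"lateral",((p[:2]-h)@[-n[1],n[0]]).round(1),"\nshift mm",(R.T@(t-p)).round(1),"turn",round(-dy/10,2), "n in tool",(R.T@np.r_[n,0]).round(3))
go(sys.argv[1],float(sys.argv[2]),float(sys.argv[3]))
E
python3 go.py amber -45 220
```

```text
t 1.1 pos [ 408.1 -138.3  231.4] yaw 65.3 F [0.7 0.3 0. ] w 0.034 
progress along n 351.9 lateral 28.3 
shift mm [396.9 -27.4  11.3] turn 0.01 n in tool [-1.    -0.002  0.   ]
```

>>> {"op": "arm_command", "data": {
  "steps": [
    [[50,-4,0,0,0.6],[105,-8,0,0,0.6],[160,-12,0,0,0.6],[215,-16,0,0,0.6],[270,-20,0,0,0.6],[325,-24,0,0,0.6],[370,-27,5,0,0.6],[397,-27,11,0,0.6]]
  ]
}}

```text
time_s: 2.1
tcp_pos: [0.5503, 0.2339, 0.2198]
tcp_rot: [0.842, 0.539, -0.0, -0.0]
force: [0.1, -0.7, -0.3]
width: 0.0343
grip_force: 0.0
```

```bash
python3 go.py amber -45 83
```

```text
t 2.1 pos [550.3 233.9 219.8] yaw 65.2 F [ 0.1 -0.7 -0.3] w 0.034 
progress along n -45.7 lateral 1.2 
shift mm [ -0.7  -1.1 136.8] turn 0.0 n in tool [-1.    -0.001 -0.   ]
```

>>> {"op": "arm_command", "data": {
  "steps": [
    [[0,-1,40,0,0.6],[0,-1,80,0,0.6],[0,-1,115,0,0.6],[0,-1,137,0,0.6],[0,-1,137,0,0.6]]
  ]
}}

```text
time_s: 2.72
tcp_pos: [0.5484, 0.2315, 0.0818]
tcp_rot: [0.843, 0.538, -0.002, -0.0]
force: [-0.5, 1.0, 0.0]
width: 0.0343
grip_force: 0.0
```

```bash
python3 go.py amber 60 83
python3 - <<'E'
from bench import read_camera; import cv2,numpy as np
a=read_camera("top");b=read_camera("side")
cv2.imwrite("pics/a1.png",np.hstack([cv2.resize(a[130:280,110:260],(400,400)),cv2.resize(b[260:400,180:320],(400,400))]))
E
```

```text
t 2.73 pos [548.4 231.5  81.8] yaw 65.1 F [-0.5  1.   0. ] w 0.034 
progress along n -42.7 lateral 0.5 
shift mm [-102.7   -0.4   -0.9] turn -0.01 n in tool [-1.     0.001  0.002]
```

View pics/a1.png

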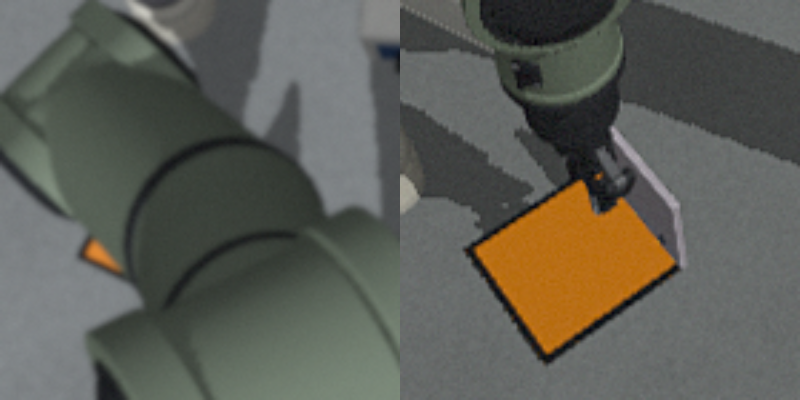

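The side view shows the fingers over the amber screen at crop (605,190), just inside the standing foot and undisturbed. Now I'll push slowly along -x.

>>> {"op": "arm_command", "data": {
  "steps": [
    [[-8,0,0,0,0.6],[-14,0,0,0,0.6],[-20,0,0,0,0.6],[-26,0,0,0,0.6],[-32,0,0,0,0.6],[-38,0,0,0,0.6],[-44,0,0,0,0.6],[-50,0,0,0,0.6]]
  ]
}}

```text
time_s: 3.82
tcp_pos: [0.528, 0.1862, 0.0832]
tcp_rot: [0.843, 0.538, -0.0, -0.0]
force: [0.7, 0.9, -0.7]
width: 0.0341
grip_force: 0.3
```

>>> {"op": "arm_command", "data": {
  "steps": [
    [[-6,0,0,0,0.6],[-12,0,0,0,0.6],[-18,0,0,0,0.6],[-25,0,0,0,0.6],[-32,0,0,0,0.6],[-39,0,0,0,0.6],[-46,0,0,0,0.6],[-52,0,0,0,0.6]]
  ]
}}

```text
time_s: 4.82
tcp_pos: [0.5063, 0.1389, 0.0833]
tcp_rot: [0.843, 0.538, 0.0, 0.0]
force: [-0.6, 0.5, 0.4]
width: 0.0343
grip_force: 0.0
```

```bash
python3 go.py amber 60 83
python3 - <<'E'
from bench import read_camera; import cv2,numpy as np
b=read_camera("side")
cv2.imwrite("pics/a2.png",cv2.resize(b[240:420,160:340],(500,500)))
E
```

```text
t 4.83 pos [506.3 138.9  83.3] yaw 65.1 F [-0.6  0.5  0.4] w 0.034 
progress along n 59.0 lateral 1.1 
shift mm [-1.  -1.1  0.3] turn -0.01 n in tool [-1.     0.001  0.   ]
```

View pics/a2.png

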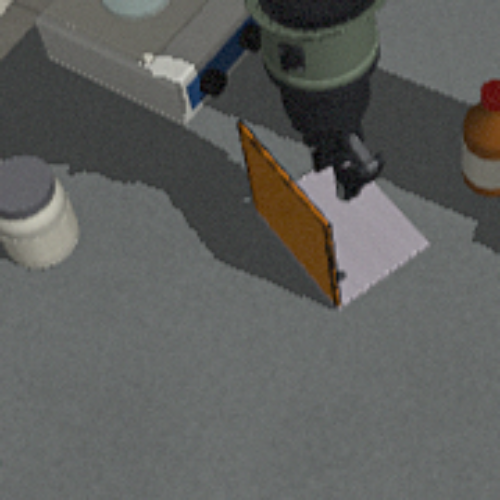

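The amber guard stands on its foot, with the screen upright at crop (290,215) and the foot flat at (365,235). I'll lift straight up and go to the blue one.

>>> {"op": "arm_command", "data": {
  "steps": [
    [[0,0,-20,0,0.6],[0,0,-60,0,0.6],[0,0,-105,0,0.6],[0,0,-147,0,0.6],[0,0,-147,0,0.6]]
  ]
}}

```text
time_s: 5.5
tcp_pos: [0.5077, 0.1398, 0.2331]
tcp_rot: [0.843, 0.538, 0.002, 0.001]
force: [0.2, -0.5, -0.3]
width: 0.0343
grip_force: 0.0
```

```bash
python3 go.py blue -45 230
```

```text
t 5.5 pos [507.7 139.8 233.1] yaw 65.1 F [ 0.2 -0.5 -0.3] w 0.034 
progress along n 399.5 lateral 73.2 
shift mm [-425.3  148.4    2.3] turn -0.99 n in tool [ 0.985 -0.172  0.002]
```

>>> {"op": "arm_command", "data": {
  "steps": [
    [[-54,19,0,-0.2,0.6],[-108,38,0,-0.4,0.6],[-162,57,0,-0.6,0.6],[-216,75,0,-0.8,0.6],[-270,94,0,-1,0.6],[-324,113,0,-1,0.6],[-378,132,0,-1,0.6],[-425,148,0,-1,0.6]]
  ]
}}

```text
time_s: 6.5
tcp_pos: [0.4611, -0.3105, 0.2294]
tcp_rot: [0.793, 0.609, -0.0, -0.0]
force: [0.9, -0.5, -0.1]
width: 0.0341
grip_force: 0.0
```

>>> {"op": "arm_command", "data": {
  "steps": [
    [[0,0,0,0,0.6],[0,0,0,0,0.6]]
  ]
}}

```text
time_s: 6.75
tcp_pos: [0.4619, -0.3079, 0.2296]
tcp_rot: [0.793, 0.61, -0.0, -0.001]
force: [0.1, 1.0, -0.1]
width: 0.0342
grip_force: 0.0
```

```bash
python3 go.py blue -45 83
```

```text
t 6.75 pos [ 461.9 -307.9  229.6] yaw 75.1 F [ 0.1  1.  -0.1] w 0.034 
progress along n -44.8 lateral 1.6 
shift mm [ -0.3   1.7 146.6] turn 0.01 n in tool [1.    0.003 0.001]
```

>>> {"op": "arm_command", "data": {
  "steps": [
    [[-4,2,40,0,0.6],[-4,2,80,0,0.6],[-4,2,120,0,0.6],[-4,2,147,0,0.6],[-4,2,147,0,0.6]]
  ]
}}

```text
time_s: 7.38
tcp_pos: [0.4625, -0.3109, 0.0819]
tcp_rot: [0.792, 0.611, -0.0, -0.002]
force: [-0.5, -0.3, 1.3]
width: 0.0341
grip_force: 0.0
```

```bash
python3 go.py blue 60 83
python3 - <<'E'
from bench import read_camera; import cv2,numpy as np
a=read_camera("top");b=read_camera("side")
cv2.imwrite("pics/b1.png",np.hstack([cv2.resize(a[190:330,370:510],(400,400)),cv2.resize(b[140:280,300:440],(400,400))]))
E
```

```text
t 7.38 pos [ 462.5 -310.9   81.9] yaw 75.3 F [-0.5 -0.3  1.3] w 0.034 
progress along n -47.6 lateral 0.2 
shift mm [107.6   0.7  -1. ] turn 0.03 n in tool [1.    0.004 0.001]
```

View pics/b1.png

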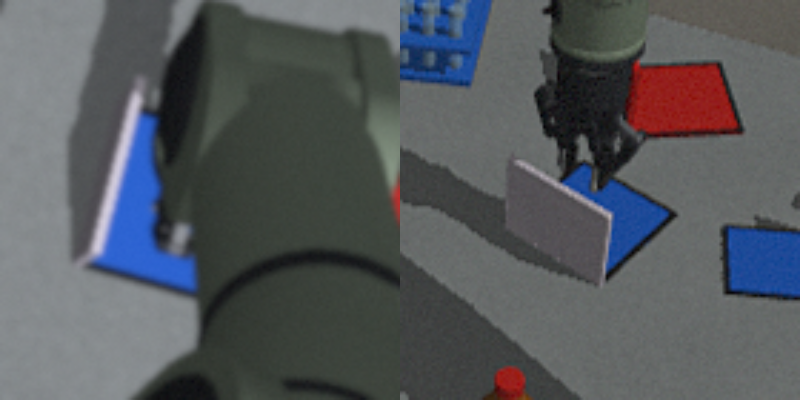

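The fingers are on the screen side of the blue foot, at side-crop (595,180), with a gap to it and centred across it. I'll push along +x.

>>> {"op": "arm_command", "data": {
  "steps": [
    [[9,0,0,0,0.6],[16,0,0,0,0.6],[23,0,0,0,0.6],[29,0,0,0,0.6],[35,0,0,0,0.6],[41,0,0,0,0.6],[47,0,0,0,0.6],[53,0,0,0,0.6]]
  ]
}}

```text
time_s: 8.48
tcp_pos: [0.4766, -0.2612, 0.0832]
tcp_rot: [0.793, 0.61, -0.0, -0.0]
force: [0.5, -1.1, 0.1]
width: 0.034
grip_force: 0.4
```

>>> {"op": "arm_command", "data": {
  "steps": [
    [[6,0,0,0,0.6],[12,0,0,0,0.6],[19,0,0,0,0.6],[26,0,0,0,0.6],[33,0,0,0,0.6],[40,0,0,0,0.6],[47,0,0,0,0.6],[54,0,0,0,0.6]]
  ]
}}

```text
time_s: 9.48
tcp_pos: [0.4905, -0.2089, 0.0833]
tcp_rot: [0.793, 0.61, 0.0, -0.0]
force: [0.4, 0.1, -1.1]
width: 0.0342
grip_force: 0.0
```

```bash
python3 go.py blue 60 83
python3 - <<'E'
from bench import read_camera; import cv2,numpy as np
b=read_camera("side")
cv2.imwrite("pics/b2.png",cv2.resize(b[130:290,290:450],(500,500)))
E
```

```text
t 9.47 pos [ 490.5 -208.9   83.3] yaw 75.1 F [ 0.4  0.1 -1.1] w 0.034 
progress along n 58.2 lateral -0.5 
shift mm [ 1.8 -0.4  0.3] turn 0.01 n in tool [1.    0.002 0.   ]
```

View pics/b2.png

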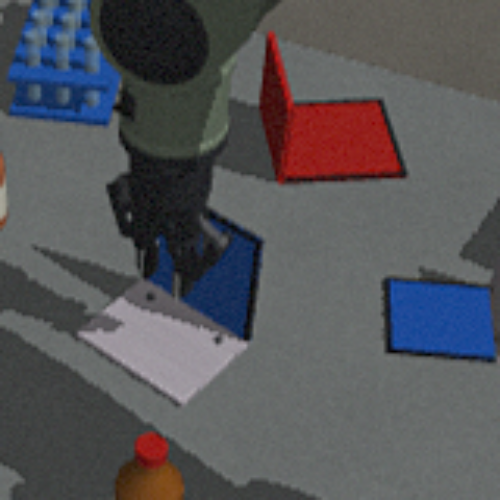

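The blue guard now stands too, with its screen upright at crop (215,280) and its foot flat at (165,340). I'll lift clear, move away and take a final look.

>>> {"op": "arm_command", "data": {
  "steps": [
    [[0,0,-20,0,0.6],[0,0,-60,0,0.6],[0,0,-105,0,0.6],[0,0,-150,0,0.6],[0,0,-180,0,0.6],[0,0,-180,0,0.6],[0,0,-180,0,0.6]]
  ]
}}

```text
time_s: 10.4
tcp_pos: [0.49, -0.2094, 0.2627]
tcp_rot: [0.793, 0.61, -0.0, -0.0]
force: [-0.8, -0.4, 0.2]
width: 0.0342
grip_force: 0.0
```

```bash
python3 go.py blue 60 83
python3 - <<'E'
from bench import read_camera; import cv2
cv2.imwrite("pics/f_side.png",read_camera("side"))
E
```

```text
t 10.4 pos [ 490.  -209.4  262.7] yaw 75.1 F [-0.8 -0.4  0.2] w 0.034 
progress along n 57.6 lateral -0.1 
shift mm [  2.4   0.  179.7] turn 0.01 n in tool [ 1.     0.002 -0.   ]
```

View pics/f_side.png

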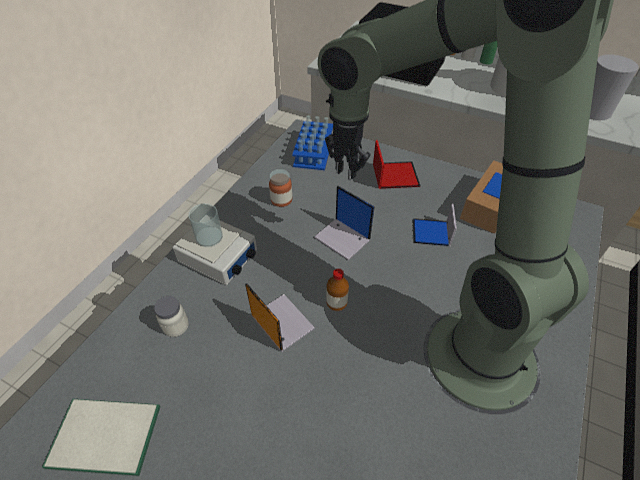

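Both guards stand on their feet where they were lying, amber at (275,320) and blue at (345,220). The bottle, jars, red guard and small blue guard look unmoved, and the gripper is clear above.

```bash
python3 -c "
from bench import workorder; print(workorder.hand_in())"
```

```text
the job is handed in; nothing more can be done
None
```

The amber and the larger blue splash guard were both tipped back onto their feet where they lay, with the bystanders untouched, and the job was handed in at about 10.5 s; the amber tipped toward about 2.0 rad right of +x, as the images showed, not the 0.3–1.3 rad in the text.

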